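# Put the microscope accessories back in their fitted case

### The job

Put the four loose microscope accessories on the bench (objective, camera adapter, camera and wooden scale box) back in the open case, each upright and flat on the floor of the foam recess cut to its shape and size. They are delicate: keep them upright, set them down gently rather than letting them drop, and do not disturb the polariser already stored in the case or the oil bottle standing among them.

Things in the scene. Friction and masses are not known exactly. Their poses are not given: they have to be found in the camera images.
- objective: microscope objective standing nose up on its black thread cap, 54 mm tall: cap 28 mm diameter up to z = 10 mm, steel barrel 24 mm diameter from z = 10 to 40 mm, then a tapering nose; about 0.13 kg. Stands loose and upright on the bench at the start. Origin: centre of its underside, z up. 
- adapter: camera adapter tube, round, 51 mm tall: black foot collar 48 mm diameter up to z = 13 mm, aluminium tube 40 mm diameter to z = 38 mm, black top ring 44 mm diameter to z = 47 mm, thin threaded end 25 mm above; about 0.14 kg. Stands loose and upright on the bench at the start. Origin: centre of its underside, z up. 
- camera: microscope camera: square aluminium housing 46 x 46 mm, 40 mm high, with a round black capped lens mount of 32 mm diameter on top (51 mm in all); sides along its x and y; about 0.18 kg. Stands loose and upright on the bench at the start. Origin: centre of its underside, z up. 
- scale_box: small dark wooden box of the calibration slide, 80 mm (along its x) x 34 mm (along its y), 26 mm high, brass clasp on one long side, shut for good; about 0.09 kg. Stands loose and upright on the bench at the start. Origin: centre of its underside, z up. 
- nest_small_round: dark foam block in the open case, 104 x 104 mm and 24 mm high, fixed; its recess is round, 40 mm in diameter, 12 mm deep (3 mm bevel at the rim), pale grey floor. Origin: centre of the block's underside, straight below the recess centre; recess floor at z = 12 mm, foam top at z = 24 mm. Place of the objective.
- nest_large_round: dark foam block in the open case, 104 x 104 mm and 24 mm high, fixed; its recess is round, 60 mm in diameter, and empty at the start, 12 mm deep (3 mm bevel at the rim), pale grey floor. Origin: centre of the block's underside, straight below the recess centre; recess floor at z = 12 mm, foam top at z = 24 mm. Place of the camera adapter.
- nest_square: dark foam block in the open case, 104 x 104 mm and 24 mm high, fixed; its recess is square, 58 x 58 mm, sides along the block's x and y, 12 mm deep (3 mm bevel at the rim), pale grey floor. Origin: centre of the block's underside, straight below the recess centre; recess floor at z = 12 mm, foam top at z = 24 mm. Place of the camera.
- nest_oblong: dark foam block in the open case, 104 x 104 mm and 24 mm high, fixed; its recess is rectangular, 92 mm (along the block's x) x 46 mm (along its y), 12 mm deep (3 mm bevel at the rim), pale grey floor. Origin: centre of the block's underside, straight below the recess centre; recess floor at z = 12 mm, foam top at z = 24 mm. Place of the wooden scale box.
- polariser: polarising filter in a black ring, 54 mm in diameter, 18 mm high, stored in its own round recess in the case (6 mm stands above the foam); leave it there. Origin: centre of its underside. The case: six blocks in 2 rows of 3, 106 mm apart, in any order (one is a lidded spares bin); its walls are 26 mm above the bench, 1 mm below the foam tops; its lid lies flat on the far side.
- oil_bottle: small amber glass bottle of immersion oil with a black cap, 26 mm in diameter, 49 mm tall, standing loose among the accessories; leave it there. Origin: centre of its underside.
Things that resemble listed ones, but are neither listed nor needed, are in the scene too. Leave any purple look-alike of the objective alone.

How it is judged:
By the outcome, as a careful person would: the job done as asked, in the order asked, and still so for the second after the job is handed in, with the robot touching nothing.
It also fails if it takes over 104 s, if anything falls off the work surface, if the arm or the gripper's body presses on something with over 40 N, if the wrist force passes 120 N, or if a joint passes its speed limit or range.

### The arm

A 6-joint arm with a two-finger parallel gripper is mounted at the origin on the work surface. World frame = base frame: x ahead of the robot, y to its left, z up, the work surface at z = 0. Lengths are in m, angles in rad, forces in N, time in s.
With the tool pointing down it reaches from about 0.35 to 0.85 m from the base axis. Payload 8.1 kg.
Tool frame: the origin (TCP) lies midway between the tips of the shut fingers; the grasp point (between the pads) lies 19 mm behind it; z points along the fingers, y is the line along which they close (so a half turn about z gives the same grasp; the last joint's range is limited). The gripper opens to 93 mm and grips with 3 to 60 N. Pads are 15 mm wide; open, the fingers measure 128 mm over their backs; the gripper's body (75 mm by 188 mm) begins 65 mm behind the grasp point.
Start: joints at [-1.239, 0.13, 1.488, -0, 1.523, -0.085], TCP at [0.243, -0.549, 0.219] pointing down, gripper open.
Joint ranges: [-2.96, 2.96], [-0.89, 2.26], [0.02, 2.5], [-1.34, 4.48], [0, 2.73], [-2.66, 2.66]. Speed limits (rad/s): [2.39, 2.39, 2.79, 3.14, 3.14, 3.14].

### API

Orientations are given as a 3x3 rotation matrix whose columns are the frame's x, y, z axes.
In Python, from bench import * gives the robot as it stands. The module is installed in compiled form; this text tells all that it offers.
- The arm moves only by the shell command python3 -m jog 'ROWS' [FORCE]. ROWS is JSON, a list of rows, each a list of 7 numbers: the finger opening in mm, from 0 to 93, then the shift along the tool's x, y, z in units of 25 mm (1.0 is 25 mm), then the turn, a rotation vector about the tool's x, y, z in units of 6 degrees (1.0 is 6 degrees). A call has 1 to 12 rows; each row is the pose to reach, as a shift and turn from the pose commanded when the call began, along the tool's axes at that moment; what a row does not reach only later rows make up. A row lasts 1/12 s, in which the tool goes at most 41.7 mm and 7.16 degrees, less where a joint would pass 70% of its speed; a pose out of reach is approached as far as the arm can. A call with a gripper value outside its range is refused whole. The fingers move at their own pace and stop on an object; FORCE is the grip in N (left out, the last holds). Time passes only in rows, so rows that repeat a pose let the fingers close. It gives the time, the measured TCP pose, the force, the opening and the grip force at its end, in the units of the state.
- sense(): the state, without advancing time (a new reading comes with each control period).
- get_image(name): name is "side" or "top"; returns a dict with "pixels" (420x560x3 uint8, blue, green, red), "K" (3x3 intrinsics, pixels), "dist_coeffs" ([k1, k2, p1, p2, k3] as OpenCV has them; the pictures are not rectified), "eye" and "orientation" of the camera in the world. Camera axes: x right, y down, z forward; pixel columns grow to the right and rows downward; lengths in m; the calibration is good to about 2 mm. A picture is of the moment at which its call begins. There is no depth.
- finish_job(): hands the job in; it is judged then, once.
The state is a dict: "clock": time; "q": joint angles; "joint_vel": joint speeds; "joint_efforts": joint torques, N m; "position": TCP position; "tool_rot": TCP orientation; "ft_force": force on the tool from outside, world axes, zero at the start; "moment": the same for the moment, N m; "opening": finger opening in m; "finger_force": force on a finger pad.
Only numpy, scipy, OpenCV 4.12 (cv2) and the standard library are available. Lean on these libraries where they do the work, as an engineer would, in place of code of your own. Each camera call takes 0.05 s, during which the arm holds its last target. There are 200 camera calls.

## Working session

There is one attempt and no reset: what is moved stays moved. The work goes in short steps, Python scripts to look and compute and a shell command to move; the robot and the scene stay as the last step left them, time stands still between calls to the robot, and variables do not carry over. Pictures are saved under pics/ and viewed, at most 14 in all, crops included, and the job is handed in when it is done.

```bash
mkdir -p pics
cat > h.py <<'E'
from bench import *
import numpy as np, cv2
def snap(n,f):
    im=get_image(n); np.save('pics/%s.npy'%f,im,allow_pickle=True); cv2.imwrite('pics/%s.png'%f,im['pixels']); return im
def load(f): return np.load('pics/%s.npy'%f,allow_pickle=True).item()
def px2w(im,u,v,z):
    p=cv2.undistortPoints(np.array([[[u,v]]],float),im['K'],np.array(im['dist_coeffs'],float))[0,0]
    d=np.array(im['orientation'])@np.array([p[0],p[1],1]); e=np.array(im['eye'])
    return (e+d*(z-e[2])/d[2])
E
python3 - <<'E'
from h import *
for n in("top","side"):
    im=snap(n,n+'0'); print(n,im['eye'],np.round(im['orientation'],3).tolist(),im['K'][0][0])
    cv2.imwrite('pics/%s0b.png'%n,cv2.resize(im['pixels'],(800,600),interpolation=cv2.INTER_CUBIC))
s=sense(); print(s['clock'],s['position'],np.round(s['tool_rot'],3).tolist(),s['opening'])
E
```

```text
top [0.36847217 0.01176682 0.91685783] [[0.031, -0.976, 0.216], [-1.0, -0.031, 0.005], [0.002, -0.216, -0.976]] 442.82639817875804
side [0.13457359 0.72755159 0.56977442] [[-0.869, -0.281, 0.407], [-0.494, 0.461, -0.737], [0.019, -0.842, -0.54]] 435.11560515723886
0.1 [ 0.24273545 -0.54815158  0.21770883] [[0.914, 0.405, -0.001], [0.405, -0.914, 0.002], [0.0, -0.002, -1.0]] 0.09342731322124856
```

View pics/top0b.png

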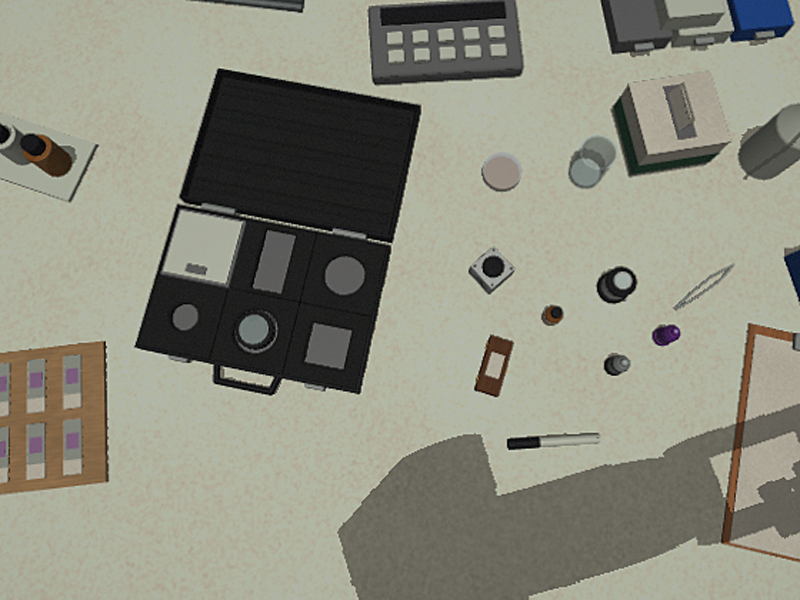

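View pics/side0b.png

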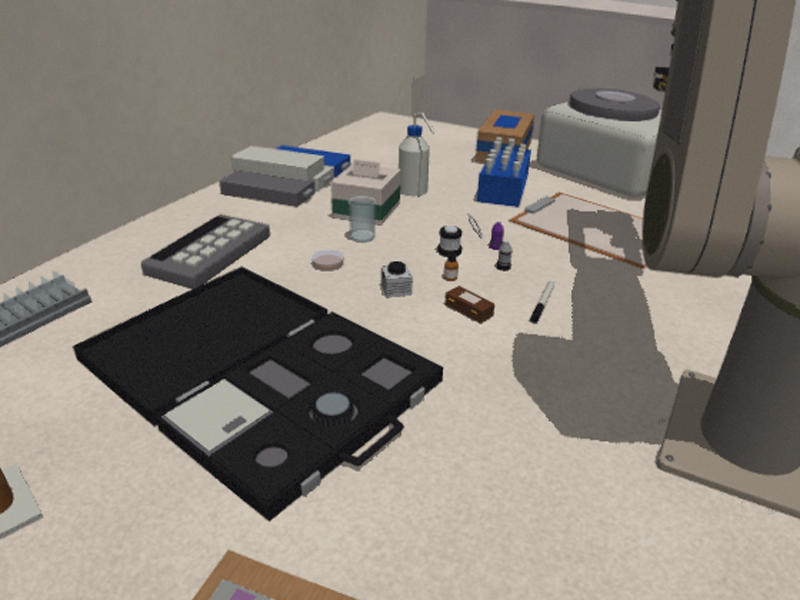

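The top view shows the case at about (265,300) in the 800 px frame. The camera is at (492,270), the adapter at (617,284), the box at (494,365), the objective at (617,364), the bottle at (553,315) and the purple decoy at (666,335). I'll enlarge both areas.

Run:
```python
from h import *
p=load('top0')['pixels']
# native coords = 0.7*x
cv2.imwrite('pics/c1.png',cv2.resize(p[140:280,90:280],None,fx=4,fy=4,interpolation=cv2.INTER_CUBIC))
cv2.imwrite('pics/c2.png',cv2.resize(p[160:290,320:500],None,fx=4,fy=4,interpolation=cv2.INTER_CUBIC))
```

```text
(no output)
```

View pics/c1.png

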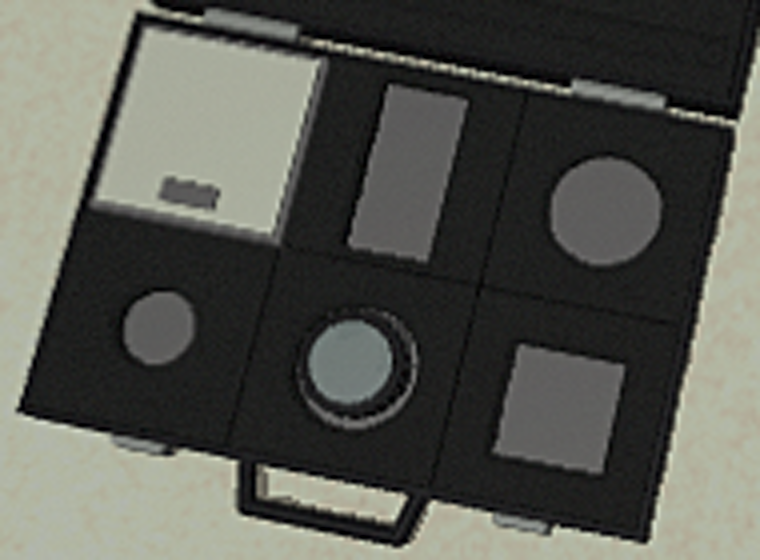

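View pics/c2.png

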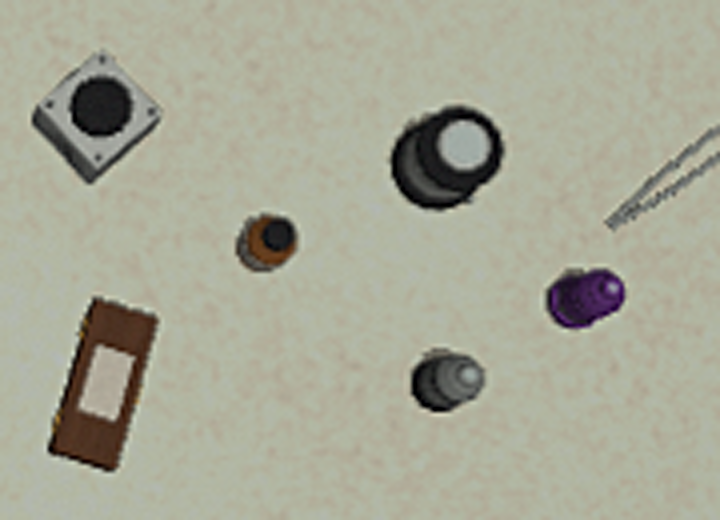

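```bash
cat > m.py <<'E'
from h import *
from scipy.optimize import least_squares
im=load('top0')
W=lambda x,y,o,z: px2w(im,(x+.5)/4-.5+o[0],(y+.5)/4-.5+o[1],z)[:2]
C=(90,140);O=(320,160)
q=lambda L,z,o: np.array([W(x,y,o,z) for x,y in L])
small=W(159,328,C,.015);large=W(606,211,C,.015);pol=W(352,362,C,.033)
sq=q([(518,344),(625,363),(605,474),(494,454)],.015,C); ob=q([(388,84),(468,98),(430,262),(348,246)],.015,C)
for n,k in(('sq',sq),('ob',ob)): print(n,k.mean(0).round(4),'sides',np.linalg.norm(k-np.roll(k,-1,0),axis=1).round(4))
v=[W(278,246,C,.027),W(480,287,C,.027)]; print('pitch',np.linalg.norm(v[1]-v[0]))
# grid: col 0..2 (image left->right), row 0 (upper),1
pts=np.array([small,large,pol,sq.mean(0),ob.mean(0),*v]); ij=np.array([(0,1),(2,0),(1,1),(2,1),(1,0),(.5,.5),(1.5,.5)])
def f(p,ij=ij):
    c,s=np.cos(p[2]),np.sin(p[2]); return p[:2]+.106*((ij-[1,.5])@np.array([[c,s],[s,-c]]))
r=least_squares(lambda p:(f(p)-pts).ravel(),[.45,.2,-1.7]);print('grid',r.x,'res mm',(1000*r.fun.reshape(-1,2)).round(1).tolist())
print('nests small,large,pol,sq,ob\n',f(r.x)[:5].round(4))
cam=q([(102,50),(161,112),(98,165),(36,108)],.04,O);print('cam',cam.mean(0),W(101,105,O,.051),np.linalg.norm(cam-np.roll(cam,-1,0),axis=1))
a=lambda d:np.degrees(np.arctan2(d[1],d[0]))
print('camang',a(cam[1]-cam[0]),a(cam[2]-cam[3]), 'sq',a(sq[1]-sq[0]),a(sq[2]-sq[1]))
box=q([(97,297),(158,318),(116,472),(50,452)],.026,O);print('box',box.mean(0),W(107,382,O,.026),np.linalg.norm(box-np.roll(box,-1,0),axis=1),a(box[3]-box[0]),a(box[2]-box[1]),'nest',a(ob[3]-ob[0]),a(ob[2]-ob[1]))
print('obj',W(469,375,O,.054),W(440,382,O,.008)); print('adp',W(466,145,O,.051),W(434,165,O,.005))
print('bottle',W(279,236,O,.049),'purple',W(611,288,O,.054))
E
python3 m.py
```

```text
sq [0.484  0.1359] sides [0.0563 0.0577 0.0577 0.0577]
ob [0.6068 0.2236] sides [0.0438 0.0908 0.0441 0.0901]
pitch 0.10737874517045162
grid [ 0.55366201  0.23207987 -1.73633093] res mm [[-0.2, -1.1], [-0.2, 0.5], [-0.5, 0.7], [-0.1, 0.4], [-0.8, -0.2], [0.5, -0.7], [1.3, 0.5]]
nests small,large,pol,sq,ob
 [[0.5189 0.3454]
 [0.5885 0.1188]
 [0.5014 0.2408]
 [0.4839 0.1363]
 [0.6059 0.2233]]
cam [ 0.60110722 -0.09528257] [ 0.60006463 -0.09480997] [0.04411355 0.04316187 0.04301605 0.04641816]
camang -136.58040371562376 -132.21931465020046 sq -98.30899917412795 172.84075180488122
box [ 0.46190004 -0.10075815] [ 0.46294598 -0.10154133] [0.03247966 0.08059703 0.03411053 0.08201739] 163.70142228996744 164.86034315922538 nest 171.26367267180626 171.50833279367288
obj [ 0.46874909 -0.27495739] [ 0.47004536 -0.27512729]
adp [ 0.58514345 -0.27907662] [ 0.5852053 -0.2770632]
bottle [ 0.53590184 -0.18419408] purple [ 0.51390238 -0.34723408]
```

```bash
cat > d.py <<'E'
import sys; from h import *
s=sense(); R=np.array(s['tool_rot']); a=[float(v) for v in sys.argv[1:]]
yaw=np.degrees(np.arctan2(R[1,0],R[0,0])); print('yaw',yaw.round(2),'tilt',R[2].round(4),'pos',s['position'].round(4),'q6',round(s['q'][5],2),'t',s['clock'],'open',round(s['opening'],4))
for i in range(0,len(a),4):
    d=R.T@(np.array(a[i:i+3])-s['position'])/.025; print('shift',d.round(2),'rz',round(-(((a[i+3]-yaw)+180)%360-180)/6,2))
E
python3 d.py .4692 -.275 .10 24 .4692 -.275 .016 24
```

```text
yaw 23.88 tilt [ 1.0e-04 -1.6e-03 -1.0e+00] pos [ 0.2427 -0.5482  0.2177] q6 -0.09 t 0.1 open 0.0934
shift [12.71 -6.32  4.72] rz -0.02
shift [12.71 -6.31  8.08] rz -0.02
```

```bash
python3 -m jog '[[45,1,-0.5,0.4,0,0,0],[45,2.5,-1.2,1,0,0,0],[45,4,-2,1.5,0,0,0],[45,5.5,-2.7,2,0,0,0],[45,7,-3.5,2.6,0,0,0],[45,8.5,-4.2,3.2,0,0,0],[45,10,-5,3.7,0,0,0],[45,11.5,-5.7,4.3,0,0,0],[45,12.3,-6.1,4.6,0,0,0],[45,12.71,-6.32,4.72,0,0,0],[45,12.71,-6.32,4.72,0,0,0],[45,12.71,-6.32,4.72,0,0,0]]' 20
python3 - <<'E'
from h import *
p=[snap(n,n+'1')['pixels'] for n in("top","side")]
cv2.imwrite('pics/v1.png',np.hstack([cv2.resize(p[0][200:300,380:480],(400,400)),cv2.resize(p[1][140:220,300:380],(400,400))]))
E
python3 d.py .4692 -.275 .016 24
```

```text
clock: 1.1
position: [0.4693, -0.2751, 0.1002]
tool_rot: [[0.914, 0.407, -0.001], [0.407, -0.914, 0.0], [-0.001, -0.001, -1.0]]
ft_force: [-0.9, -0.8, -0.3]
opening: 0.045
finger_force: 0.0
yaw 23.84 tilt [-1.e-04  8.e-04 -1.e+00] pos [ 0.4691 -0.2767  0.1011] q6 0.53 t 1.2 open 0.0448
shift [ 0.03 -0.06  3.41] rz -0.03
```

View pics/v1.png

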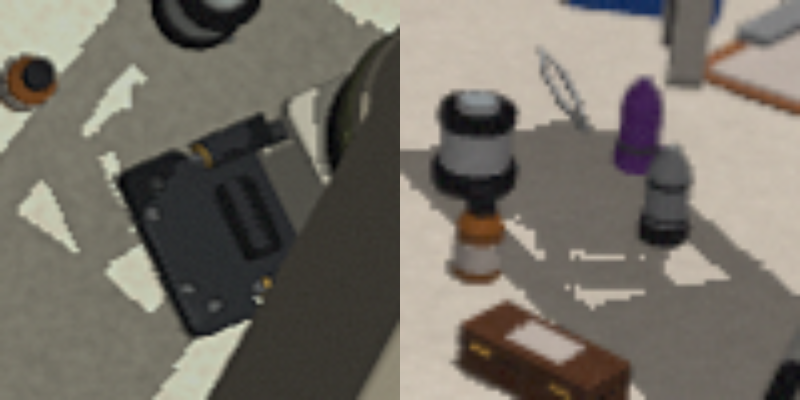

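The side crop shows the objective at (665,195) standing free under the fingers, with the decoy behind it. I'll descend and grip.

```bash
python3 -m jog '[[45,0,0,0.8,0,0,0],[45,0,0,1.8,0,0,0],[45,0,0,2.7,0,0,0],[45,0,0,3.2,0,0,0],[45,0,0,3.37,0,0,0],[45,0,0,3.37,0,0,0],[18,0,0,3.37,0,0,0],[18,0,0,3.37,0,0,0],[18,0,0,3.37,0,0,0],[18,0,0,3.37,0,0,0],[18,0,0,3.37,0,0,0],[18,0,0,3.37,0,0,0]]' 20; python3 -m jog '[[18,0,0,0,0,0,0],[18,0,0,0,0,0,0],[18,0,0,-0.3,0,0,0],[18,0,0,-1,0,0,0],[18,0,0,-2,0,0,0],[18,0,0,-3,0,0,0],[18,0,0,-4,0,0,0],[18,0,0,-4.6,0,0,0],[18,0,0,-4.8,0,0,0],[18,0,0,-4.8,0,0,0]]'; python3 d.py .5189 .3454 .14 24
```

```text
clock: 2.2
position: [0.4703, -0.276, 0.0177]
tool_rot: [[0.914, 0.405, 0.001], [0.405, -0.914, -0.001], [0.001, 0.002, -1.0]]
ft_force: [-1.1, 0.1, 6.3]
opening: 0.0234
finger_force: 20.0
clock: 3.03
position: [0.4704, -0.2761, 0.1383]
tool_rot: [[0.914, 0.405, 0.003], [0.405, -0.914, -0.002], [0.002, 0.003, -1.0]]
ft_force: [-0.3, 0.1, -2.0]
opening: 0.0234
finger_force: 20.0
yaw 23.89 tilt [ 0.0016  0.0028 -1.    ] pos [ 0.4704 -0.2761  0.1383] q6 0.53 t 3.0333 open 0.0234
shift [ 11.84 -21.95  -0.11] rz -0.02
```

```bash
python3 -m jog '[[18,0.2,-0.4,0,0,0,0],[18,0.5,-0.9,0,0,0,0],[18,0.9,-1.8,0,0,0,0],[18,1.5,-2.8,0,0,0,0],[18,2.1,-3.9,0,0,0,0],[18,2.7,-5,0,0,0,0],[18,3.3,-6.1,0,0,0,0],[18,3.9,-7.2,0,0,0,0],[18,4.5,-8.3,0,0,0,0],[18,5.1,-9.4,0,0,0,0],[18,5.7,-10.5,0,0,0,0],[18,6.3,-11.6,0,0,0,0]]'; python3 -m jog '[[18,0.6,-1.1,0,0,0,0],[18,1.2,-2.2,0,0,0,0],[18,1.8,-3.3,0,0,0,0],[18,2.4,-4.4,0,0,0,0],[18,3,-5.5,0,0,0,0],[18,3.6,-6.6,0,0,0,0],[18,4.2,-7.7,0,0,0,0],[18,4.7,-8.8,0,0,0,0],[18,5.2,-9.6,0,0,0,0],[18,5.45,-10.15,0,0,0,0],[18,5.54,-10.35,0,0,0,0],[18,5.54,-10.35,0,0,0,0]]'; python3 d.py .5189 .3454 .06 24
python3 - <<'E'
from h import *
p=[snap(n,n+'2')['pixels'] for n in("top","side")]
cv2.imwrite('pics/v2.png',np.hstack([cv2.resize(p[0][150:290,60:200],(400,400)),cv2.resize(p[1][220:360,110:250],(400,400))]))
E
```

```text
clock: 4.03
position: [0.4941, 0.0562, 0.1345]
tool_rot: [[0.914, 0.405, -0.003], [0.405, -0.914, 0.0], [-0.003, -0.002, -1.0]]
ft_force: [0.7, -1.4, -1.4]
opening: 0.0237
finger_force: 20.0
clock: 5.03
position: [0.5166, 0.347, 0.1351]
tool_rot: [[0.914, 0.407, -0.002], [0.407, -0.914, -0.001], [-0.002, 0.0, -1.0]]
ft_force: [0.1, -0.1, -0.8]
opening: 0.0234
finger_force: 20.0
yaw 23.99 tilt [-2.1e-03  1.0e-04 -1.0e+00] pos [0.5166 0.347  0.1351] q6 1.66 t 5.0333 open 0.0234
shift [0.07 0.1  3.01] rz -0.0
```

View pics/v2.png

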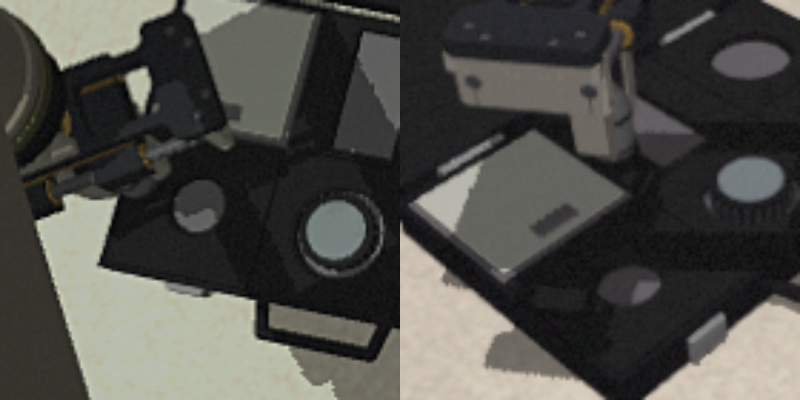

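The objective is held above the small nest: side crop cap at about (620,152), nest centre at (630,287). I'll cross-check both against the side camera.

Run:
```python
from h import *
im=load('side2'); k=.35
print('nest',px2w(im,110+230*k,220+287*k,.015),'cap', px2w(im,110+222*k,220+150*k,.121))
```

```text
nest [0.52035584 0.34247719 0.015     ] cap [0.51646219 0.337471   0.121     ]
```

```bash
python3 -m jog '[[18,0.04,0.1,0.5,0,0,0],[18,0.04,0.13,1.3,0,0,0],[18,0.04,0.13,2.2,0,0,0],[18,0.04,0.13,3,0,0,0],[18,0.04,0.13,3.4,0,0,0],[18,0.04,0.13,3.6,0,0,0],[18,0.04,0.13,3.75,0,0,0],[18,0.04,0.13,3.85,0,0,0],[18,0.04,0.13,3.92,0,0,0],[18,0.04,0.13,3.97,0,0,0],[18,0.04,0.13,4,0,0,0],[18,0.04,0.13,4,0,0,0]]'; python3 d.py .519 .344 .0315 24
```

```text
clock: 6.13
position: [0.5205, 0.3437, 0.0369]
tool_rot: [[0.914, 0.405, 0.001], [0.405, -0.914, 0.0], [0.001, -0.0, -1.0]]
ft_force: [-0.3, -0.3, -2.1]
opening: 0.0236
finger_force: 20.0
yaw 23.89 tilt [ 8.e-04 -0.e+00 -1.e+00] pos [0.5205 0.3437 0.0369] q6 1.66 t 6.1333 open 0.0236
shift [-0.05 -0.03  0.22] rz -0.02
```

```bash
python3 -m jog '[[18,0,0,0.04,0,0,0],[18,0,0,0.08,0,0,0],[18,0,0,0.12,0,0,0],[18,0,0,0.15,0,0,0],[18,0,0,0.15,0,0,0]]';  python3 -m jog '[[18,0,0,0.02,0,0,0],[18,0,0,0.04,0,0,0],[18,0,0,0.04,0,0,0]]'
```

```text
clock: 6.55
position: [0.5203, 0.3436, 0.0327]
tool_rot: [[0.914, 0.405, 0.0], [0.405, -0.914, 0.0], [0.0, -0.0, -1.0]]
ft_force: [-1.2, -0.6, 0.9]
opening: 0.0238
finger_force: 20.0
clock: 6.8
position: [0.5205, 0.3437, 0.0327]
tool_rot: [[0.914, 0.405, 0.0], [0.405, -0.914, 0.0], [0.0, -0.0, -1.0]]
ft_force: [-2.7, -2.0, 6.9]
opening: 0.0235
finger_force: 20.0
```

Contact is at the expected floor height. Release and rise.

```bash
python3 -m jog '[[18,0,0,-0.04,0,0,0],[18,0,0,-0.04,0,0,0],[36,0,0,-0.04,0,0,0],[36,0,0,-0.04,0,0,0],[36,0,0,-0.04,0,0,0],[36,0,0,-0.04,0,0,0],[36,0,0,-0.4,0,0,0],[36,0,0,-1.2,0,0,0],[36,0,0,-2.2,0,0,0],[36,0,0,-3.4,0,0,0],[36,0,0,-4.2,0,0,0],[36,0,0,-4.2,0,0,0]]'; python3 d.py .585 -.2782 .12 24
```

```text
clock: 7.8
position: [0.5234, 0.3453, 0.1438]
tool_rot: [[0.914, 0.405, 0.008], [0.405, -0.914, 0.005], [0.01, -0.001, -1.0]]
ft_force: [0.3, 0.6, 0.6]
opening: 0.0364
finger_force: 0.0
yaw 23.88 tilt [ 9.7e-03 -8.0e-04 -1.0e+00] pos [0.5234 0.3453 0.1438] q6 1.66 t 7.8 open 0.0364
shift [-7.85 23.8   0.86] rz -0.02
```

```bash
python3 -m jog '[[62,-0.3,0.9,0,0,0,0],[62,-0.7,2.2,0,0,0,0],[62,-1.2,3.6,0,0,0,0],[62,-1.7,5.1,0,0,0,0],[62,-2.2,6.6,0,0,0,0],[62,-2.7,8.1,0,0,0,0],[62,-3.2,9.6,0,0,0,0],[62,-3.7,11.1,0,0,0,0],[62,-4.2,12.6,0,0,0,0],[62,-4.7,14.1,0,0,0,0],[62,-5.2,15.6,0,0,0,0],[62,-5.6,17,0,0,0,0]]'; python3 -m jog '[[62,-0.5,1.5,0,0,0,0],[62,-1,3,0,0,0,0],[62,-1.5,4.5,0,0,0,0],[62,-1.9,5.7,0,0,0,0],[62,-2.15,6.5,0,0,0,0],[62,-2.25,6.8,0,0,0,0],[62,-2.25,6.8,0,0,0,0],[62,-2.25,6.8,0,0,0,0]]'; python3 d.py .585 -.2782 .023 24
python3 - <<'E'
from h import *
p=[snap(n,n+'3')['pixels'] for n in("top","side")]
cv2.imwrite('pics/v3.png',np.hstack([cv2.resize(p[0][150:290,90:230],(400,400),interpolation=2),cv2.resize(p[1][130:210,280:360],(400,400),interpolation=2)]))
E
```

```text
clock: 8.8
position: [0.5638, -0.1041, 0.1366]
tool_rot: [[0.915, 0.404, -0.0], [0.404, -0.915, -0.0], [-0.0, 0.0, -1.0]]
ft_force: [-0.4, 0.0, 0.1]
opening: 0.0623
finger_force: 0.0
clock: 9.47
position: [0.5815, -0.2793, 0.1362]
tool_rot: [[0.915, 0.404, -0.001], [0.404, -0.915, 0.001], [-0.0, -0.001, -1.0]]
ft_force: [-0.6, 0.3, -0.1]
opening: 0.0622
finger_force: 0.0
yaw 23.86 tilt [-2.0e-04 -1.1e-03 -1.0e+00] pos [ 0.5815 -0.2793  0.1362] q6 0.63 t 9.4667 open 0.0622
shift [0.15 0.02 4.53] rz -0.02
```

View pics/v3.png

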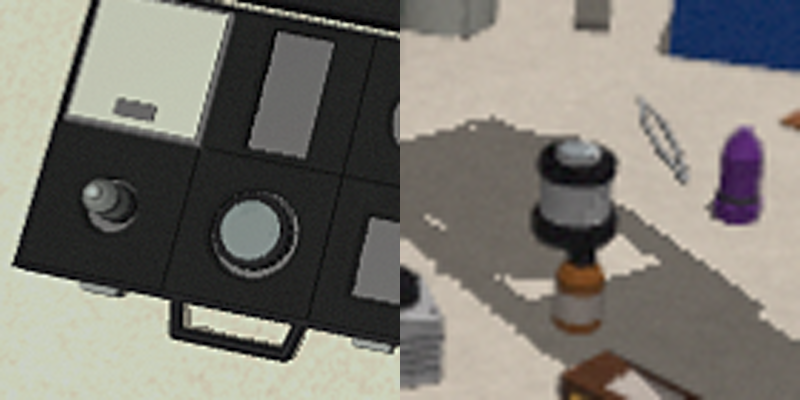

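The left crop shows the objective upright in the small recess at (110,205), with the polariser untouched. The adapter stands at (575,190) in the right crop. Next: descend and grip the adapter.

```bash
python3 -m jog '[[62,0.1,0,0.7,0,0,0],[62,0.15,0.02,1.7,0,0,0],[62,0.15,0.02,2.7,0,0,0],[62,0.15,0.02,3.6,0,0,0],[62,0.15,0.02,4.2,0,0,0],[62,0.15,0.02,4.5,0,0,0],[62,0.15,0.02,4.5,0,0,0],[36,0.15,0.02,4.5,0,0,0],[36,0.15,0.02,4.5,0,0,0],[36,0.15,0.02,4.5,0,0,0],[36,0.15,0.02,4.5,0,0,0],[36,0.15,0.02,4.5,0,0,0]]' 20; python3 -m jog '[[36,0,0,0,0,0,0],[36,0,0,0,0,0,0],[36,0,0,-0.3,0,0,0],[36,0,0,-1,0,0,0],[36,0,0,-2,0,0,0],[36,0,0,-3,0,0,0],[36,0,0,-4,0,0,0],[36,0,0,-4.6,0,0,0],[36,0,0,-4.8,0,0,0],[36,0,0,-4.8,0,0,0]]'; python3 d.py .5885 .1188 .145 24
```

```text
clock: 10.57
position: [0.5865, -0.2794, 0.026]
tool_rot: [[0.914, 0.405, 0.002], [0.405, -0.914, -0.001], [0.002, 0.002, -1.0]]
ft_force: [-0.6, 1.5, 6.4]
opening: 0.0433
finger_force: 20.0
clock: 11.4
position: [0.5862, -0.2796, 0.1464]
tool_rot: [[0.914, 0.405, 0.003], [0.405, -0.914, -0.002], [0.002, 0.003, -1.0]]
ft_force: [-0.0, -0.1, -2.3]
opening: 0.0433
finger_force: 20.0
yaw 23.87 tilt [ 0.002   0.0029 -1.    ] pos [ 0.5862 -0.2796  0.1464] q6 0.63 t 11.4 open 0.0433
shift [  6.53 -14.54   0.03] rz -0.02
```

```bash
python3 -m jog '[[36,0.2,-0.4,0,0,0,0],[36,0.5,-1,0,0,0,0],[36,0.9,-2,0,0,0,0],[36,1.4,-3.1,0,0,0,0],[36,1.9,-4.2,0,0,0,0],[36,2.4,-5.4,0,0,0,0],[36,3,-6.7,0,0,0,0],[36,3.6,-8,0,0,0,0],[36,4.2,-9.3,0,0,0,0],[36,4.8,-10.6,0,0,0,0],[36,5.3,-11.8,0,0,0,0],[36,5.8,-12.9,0,0,0,0]]'; python3 -m jog '[[36,0.4,-0.9,0,0,0,0],[36,0.63,-1.4,0,0,0,0],[36,0.73,-1.64,0,0,0,0],[36,0.73,-1.64,0,0,0,0],[36,0.73,-1.64,0,0,0,0],[36,0.73,-1.64,0,0,0,0]]'; python3 d.py .5885 .1188 .0425 24
python3 - <<'E'
from h import *
snap('side','side4')
im=load('side0')
print(px2w(im,.7*332,.7*344,.015))
E
```

```text
clock: 12.4
position: [0.585, 0.0783, 0.1421]
tool_rot: [[0.914, 0.406, -0.003], [0.406, -0.914, 0.0], [-0.003, -0.002, -1.0]]
ft_force: [0.0, -0.2, -1.4]
opening: 0.0431
finger_force: 20.0
clock: 12.9
position: [0.5873, 0.1183, 0.1438]
tool_rot: [[0.915, 0.404, -0.001], [0.404, -0.915, -0.001], [-0.001, 0.0, -1.0]]
ft_force: [0.0, -0.7, -1.8]
opening: 0.0433
finger_force: 20.0
yaw 23.81 tilt [-7.e-04  3.e-04 -1.e+00] pos [0.5873 0.1183 0.1438] q6 1.27 t 12.9 open 0.0433
shift [ 0.05 -0.    4.05] rz -0.03
[0.5922371  0.11272206 0.015     ]
```

```bash
python3 -m jog '[[36,0.04,0,0.5,0,0,0],[36,0.04,0.03,1.3,0,0,0],[36,0.04,0.03,2.2,0,0,0],[36,0.04,0.03,3,0,0,0],[36,0.04,0.03,3.4,0,0,0],[36,0.04,0.03,3.6,0,0,0],[36,0.04,0.03,3.75,0,0,0],[36,0.04,0.03,3.85,0,0,0],[36,0.04,0.03,3.92,0,0,0],[36,0.04,0.03,3.92,0,0,0],[36,0.04,0.03,3.92,0,0,0]]'; python3 -m jog '[[36,0,0,0.04,0,0,0],[36,0,0,0.08,0,0,0],[36,0,0,0.1,0,0,0],[36,0,0,0.1,0,0,0]]'
```

```text
clock: 13.87
position: [0.5893, 0.1194, 0.047]
tool_rot: [[0.914, 0.405, 0.001], [0.405, -0.914, 0.0], [0.001, 0.0, -1.0]]
ft_force: [-0.3, -0.1, -0.9]
opening: 0.043
finger_force: 20.0
clock: 14.2
position: [0.5886, 0.1193, 0.0436]
tool_rot: [[0.914, 0.405, -0.0], [0.405, -0.914, 0.0], [-0.0, -0.0, -1.0]]
ft_force: [-0.5, 0.3, -1.0]
opening: 0.0436
finger_force: 20.0
```

```bash
python3 -m jog '[[36,0,0,0.03,0,0,0],[36,0,0,0.06,0,0,0],[36,0,0,0.08,0,0,0],[36,0,0,0.08,0,0,0]]';python3 -m jog '[[36,0,0,0.02,0,0,0],[36,0,0,0.04,0,0,0],[36,0,0,0.04,0,0,0]]'
```

```text
clock: 14.53
position: [0.5885, 0.1192, 0.0414]
tool_rot: [[0.914, 0.405, -0.0], [0.405, -0.914, -0.0], [-0.0, -0.0, -1.0]]
ft_force: [0.5, -0.1, -0.7]
opening: 0.0433
finger_force: 20.0
clock: 14.78
position: [0.5888, 0.1193, 0.0411]
tool_rot: [[0.914, 0.405, 0.0], [0.405, -0.914, 0.0], [0.0, 0.0, -1.0]]
ft_force: [-2.5, -0.2, 3.5]
opening: 0.0434
finger_force: 20.0
```

```bash
python3 -m jog '[[36,0,0,-0.02,0,0,0],[58,0,0,-0.02,0,0,0],[58,0,0,-0.02,0,0,0],[58,0,0,-0.02,0,0,0],[58,0,0,-0.02,0,0,0],[58,0,0,-0.3,0,0,0],[58,0,0,-1.2,0,0,0],[58,0,0,-2.2,0,0,0],[58,0,0,-3.2,0,0,0],[58,0,0,-3.8,0,0,0],[58,0,0,-4,0,0,0],[58,0,0,-4,0,0,0]]'; python3 d.py .6005 -.095 .13 45.6
python3 - <<'E'
from h import *
im=load('top0')
m=W=None
exec(open('m.py').read().split("print('bottle'")[0].split("im=load")[1].join(["im=load",""])) if 0 else None
w=lambda x,y:px2w(im,(x+.5)/4-.5+320,(y+.5)/4-.5+160,.04)[:2]
c=[w(*k) for k in[(102,50),(161,112),(98,165),(36,108)]]
for i in range(4):
    d=c[(i+1)%4]-c[i]; print(np.degrees(np.arctan2(d[1],d[0]))%90)
E
```

```text
clock: 15.78
position: [0.59, 0.1194, 0.143]
tool_rot: [[0.914, 0.405, 0.004], [0.405, -0.914, 0.0], [0.004, 0.001, -1.0]]
ft_force: [-0.0, 0.2, 0.3]
opening: 0.058
finger_force: 0.0
yaw 23.89 tilt [ 0.0037  0.0011 -1.    ] pos [0.59   0.1194 0.143 ] q6 1.27 t 15.7833 open 0.058
shift [-3.09  8.01  0.52] rz -3.62
43.41959628437624
41.91802701259073
47.78068534979954
43.531950793861306
```

```bash
python3 -m jog '[[70,-0.3,0.8,0.1,0,0,-0.4],[70,-0.8,2.1,0.2,0,0,-0.9],[70,-1.3,3.4,0.3,0,0,-1.6],[70,-1.8,4.7,0.3,0,0,-2.4],[70,-2.3,6,0.4,0,0,-3],[70,-2.7,7.1,0.5,0,0,-3.3],[70,-3,7.8,0.5,0,0,-3.43],[70,-3.09,8.01,0.52,0,0,-3.43],[70,-3.09,8.01,0.52,0,0,-3.43],[70,-3.09,8.01,0.52,0,0,-3.43],[70,-3.09,8.01,0.52,0,0,-3.43]]'; python3 d.py .6005 -.095 .0165 44.5;python3 - <<'E'
from h import *
p=[snap(n,n+'5')['pixels'] for n in("top","side")]
cv2.imwrite('pics/v5.png',np.hstack([cv2.resize(p[0][150:290,150:290],(400,400),interpolation=2),cv2.resize(p[1][130:230,230:330],(400,400),interpolation=2)]))
E
```

```text
clock: 16.7
position: [0.5988, -0.0937, 0.127]
tool_rot: [[0.713, 0.701, -0.001], [0.701, -0.713, 0.001], [-0.0, -0.001, -1.0]]
ft_force: [-0.4, -0.2, 0.1]
opening: 0.0698
finger_force: 0.0
yaw 44.5 tilt [-1.0e-04 -1.1e-03 -1.0e+00] pos [ 0.5988 -0.0937  0.127 ] q6 0.55 t 16.7 open 0.0698
shift [0.01 0.09 4.42] rz -0.0
```

View pics/v5.png

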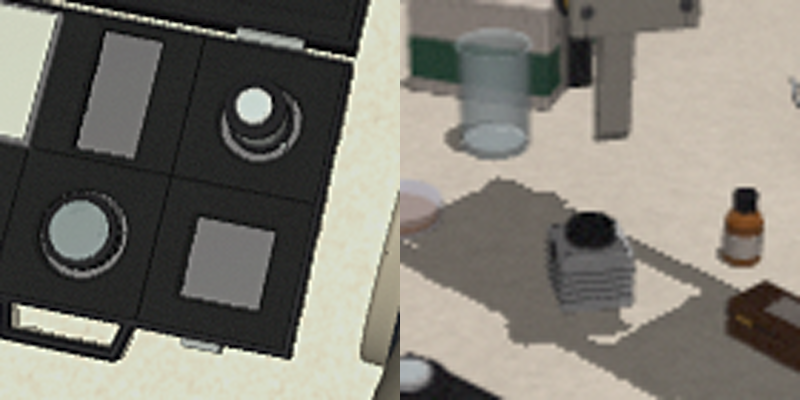

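The adapter sits upright in the large recess (left crop, about (258,115)), and the camera stands at (590,260) in the right crop. Grip the camera.

```bash
python3 -m jog '[[70,0,0.05,0.7,0,0,0],[70,0,0.06,1.7,0,0,0],[70,0,0.06,2.7,0,0,0],[70,0,0.06,3.6,0,0,0],[70,0,0.06,4.2,0,0,0],[70,0,0.06,4.4,0,0,0],[70,0,0.06,4.4,0,0,0],[38,0,0.06,4.4,0,0,0],[38,0,0.06,4.4,0,0,0],[38,0,0.06,4.4,0,0,0],[38,0,0.06,4.4,0,0,0],[38,0,0.06,4.4,0,0,0]]' 25; python3 -m jog '[[38,0,0,0,0,0,0],[38,0,0,0,0,0,0],[38,0,0,-0.3,0,0,0],[38,0,0,-1,0,0,0],[38,0,0,-2,0,0,0],[38,0,0,-3,0,0,0],[38,0,0,-4,0,0,0],[38,0,0,-4.6,0,0,0],[38,0,0,-4.8,0,0,0],[38,0,0,-4.8,0,0,0]]'; python3 d.py .4839 .1363 .14 81
```

```text
clock: 17.8
position: [0.601, -0.0963, 0.019]
tool_rot: [[0.714, 0.7, 0.002], [0.7, -0.714, -0.0], [0.001, 0.001, -1.0]]
ft_force: [-1.2, 1.4, 6.0]
opening: 0.0463
finger_force: 24.9
clock: 18.63
position: [0.6011, -0.0965, 0.1396]
tool_rot: [[0.714, 0.7, 0.003], [0.7, -0.714, -0.001], [0.002, 0.003, -1.0]]
ft_force: [0.4, 0.7, -1.9]
opening: 0.0458
finger_force: 24.9
yaw 44.46 tilt [ 0.0016  0.0027 -1.    ] pos [ 0.6011 -0.0965  0.1396] q6 0.55 t 18.6333 open 0.0458
shift [ 3.18 -9.93 -0.04] rz -6.09
```

```bash
python3 -m jog '[[38,0.1,-0.3,0,0,0,-0.2],[38,0.3,-0.9,0,0,0,-0.6],[38,0.6,-1.9,0,0,0,-1.2],[38,0.9,-3,0,0,0,-1.9],[38,1.3,-4.2,0,0,0,-2.6],[38,1.7,-5.4,0,0,0,-3.3],[38,2.1,-6.6,0,0,0,-4],[38,2.5,-7.8,0,0,0,-4.7],[38,2.8,-8.8,0,0,0,-5.3],[38,3,-9.5,0,0,0,-5.8],[38,3.15,-9.85,0,0,0,-6.05],[38,3.18,-9.93,0,0,0,-6.09]]'; python3 -m jog '[[38,0,0,0,0,0,0],[38,0,0,0,0,0,0],[38,0,0,0,0,0,0]]'; python3 d.py .4839 .1363 .0345 81
python3 - <<'E'
from h import *
p=[snap(n,n+'6')['pixels'] for n in("top","side")]
cv2.imwrite('pics/v6.png',np.hstack([cv2.resize(p[0][150:290,150:290],(400,400),interpolation=2),cv2.resize(p[1][170:310,210:350],(400,400),interpolation=2)]))
E
```

```text
clock: 19.63
position: [0.4811, 0.138, 0.136]
tool_rot: [[0.153, 0.988, -0.003], [0.988, -0.153, -0.0], [-0.001, -0.003, -1.0]]
ft_force: [-0.4, 0.1, -1.5]
opening: 0.046
finger_force: 24.9
clock: 19.88
position: [0.4834, 0.1357, 0.1374]
tool_rot: [[0.158, 0.987, -0.0], [0.987, -0.158, -0.0], [-0.0, -0.0, -1.0]]
ft_force: [0.3, 0.0, -2.0]
opening: 0.0456
finger_force: 24.9
yaw 80.89 tilt [-4.e-04 -2.e-04 -1.e+00] pos [0.4834 0.1357 0.1374] q6 0.33 t 19.8833 open 0.0456
shift [0.03 0.02 4.11] rz -0.02
```

View pics/v6.png

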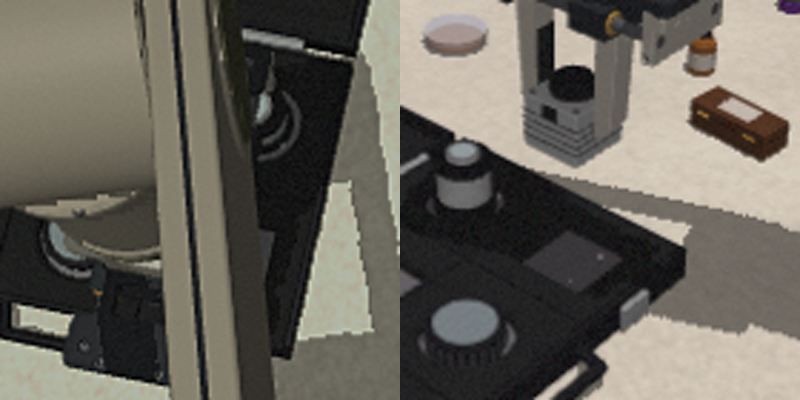

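The camera is held level over the square recess, side crop (572,110) above (575,260), edges parallel. Lower it.

```bash
python3 -m jog '[[38,0.03,0.02,0.5,0,0,0],[38,0.03,0.02,1.3,0,0,0],[38,0.03,0.02,2.2,0,0,0],[38,0.03,0.02,2.9,0,0,0],[38,0.03,0.02,3.3,0,0,0],[38,0.03,0.02,3.5,0,0,0],[38,0.03,0.02,3.7,0,0,0],[38,0.03,0.02,3.85,0,0,0],[38,0.03,0.02,3.95,0,0,0],[38,0.03,0.02,3.98,0,0,0],[38,0.03,0.02,3.98,0,0,0]]'; python3 -m jog '[[38,0,0,0.04,0,0,0],[38,0,0,0.08,0,0,0],[38,0,0,0.1,0,0,0],[38,0,0,0.1,0,0,0]]'
```

```text
clock: 20.9
position: [0.484, 0.1374, 0.0386]
tool_rot: [[0.156, 0.988, 0.001], [0.988, -0.156, 0.0], [0.0, 0.001, -1.0]]
ft_force: [-0.5, -0.5, -1.5]
opening: 0.0459
finger_force: 24.9
clock: 21.23
position: [0.4836, 0.1374, 0.0357]
tool_rot: [[0.156, 0.988, 0.0], [0.988, -0.156, 0.0], [0.0, 0.0, -1.0]]
ft_force: [0.6, -1.0, -1.5]
opening: 0.0461
finger_force: 24.9
```

```bash
python3 -m jog '[[38,0,0,0.03,0,0,0],[38,0,0,0.06,0,0,0],[38,0,0,0.06,0,0,0]]';python3 -m jog '[[38,0,0,0.02,0,0,0],[38,0,0,0.04,0,0,0],[38,0,0,0.04,0,0,0]]'
```

```text
clock: 21.48
position: [0.4836, 0.1373, 0.034]
tool_rot: [[0.156, 0.988, -0.0], [0.988, -0.156, -0.0], [-0.0, 0.0, -1.0]]
ft_force: [0.3, -0.3, -2.7]
opening: 0.046
finger_force: 24.9
clock: 21.73
position: [0.4836, 0.1373, 0.0339]
tool_rot: [[0.156, 0.988, -0.0], [0.988, -0.156, -0.0], [-0.0, -0.0, -1.0]]
ft_force: [-5.9, -1.6, 6.6]
opening: 0.0457
finger_force: 24.9
```

```bash
python3 -m jog '[[38,0,0,-0.03,0,0,0],[60,0,0,-0.03,0,0,0],[60,0,0,-0.03,0,0,0],[60,0,0,-0.03,0,0,0],[60,0,0,-0.03,0,0,0],[60,0,0,-0.3,0,0,0],[60,0,0,-1.2,0,0,0],[60,0,0,-2.2,0,0,0],[60,0,0,-3.2,0,0,0],[60,0,0,-3.8,0,0,0],[60,0,0,-4,0,0,0],[60,0,0,-4,0,0,0]]'; python3 d.py .4625 -.101 .12 164.3
```

```text
clock: 22.73
position: [0.4849, 0.1376, 0.1351]
tool_rot: [[0.156, 0.988, 0.004], [0.988, -0.156, 0.001], [0.001, 0.003, -1.0]]
ft_force: [-0.4, -0.9, -0.6]
opening: 0.0602
finger_force: 0.0
yaw 81.0 tilt [ 0.0012  0.0034 -1.    ] pos [0.4849 0.1376 0.1351] q6 0.33 t 22.7333 open 0.0602
shift [-9.57  0.61  0.6 ] rz -13.88
```

```bash
python3 -m jog '[[55,-0.5,0,0,0,0,-0.6],[55,-1.4,0.1,0.1,0,0,-1.7],[55,-2.3,0.1,0.1,0,0,-2.8],[55,-3.2,0.2,0.2,0,0,-3.9],[55,-4.1,0.2,0.2,0,0,-5],[55,-5,0.3,0.3,0,0,-6.1],[55,-5.9,0.3,0.3,0,0,-7.2],[55,-6.8,0.4,0.4,0,0,-8.3],[55,-7.6,0.5,0.4,0,0,-9.4],[55,-8.4,0.5,0.5,0,0,-10.5],[55,-9.1,0.6,0.6,0,0,-11.6],[55,-9.57,0.61,0.6,0,0,-12.5]]'; python3 -m jog '[[55,0,0,0,0,0,-0.8],[55,0,0,0,0,0,-1.38],[55,0,0,0,0,0,-1.38],[55,0,0,0,0,0,-1.38]]'; python3 d.py .4625 -.101 .014 164.3
python3 - <<'E'
from h import *
p=[snap(n,n+'7')['pixels'] for n in("top","side")]
cv2.imwrite('pics/v7.png',np.hstack([cv2.resize(p[0][150:290,150:290],(400,400),interpolation=2),cv2.resize(p[1][140:240,270:370],(400,400),interpolation=2)]))
E
```

```text
clock: 23.73
position: [0.4597, -0.1025, 0.1159]
tool_rot: [[-0.916, 0.402, -0.003], [0.402, 0.916, 0.001], [0.003, -0.001, -1.0]]
ft_force: [-0.7, 0.3, 0.1]
opening: 0.0549
finger_force: 0.0
clock: 24.07
position: [0.4604, -0.1011, 0.1168]
tool_rot: [[-0.962, 0.273, -0.002], [0.273, 0.962, 0.001], [0.002, 0.0, -1.0]]
ft_force: [0.5, 0.4, 0.4]
opening: 0.0554
finger_force: 0.0
yaw 164.15 tilt [ 2.2e-03  1.0e-04 -1.0e+00] pos [ 0.4604 -0.1011  0.1168] q6 -1.62 t 24.0667 open 0.0554
shift [-0.09  0.03  4.11] rz -0.02
```

View pics/v7.png

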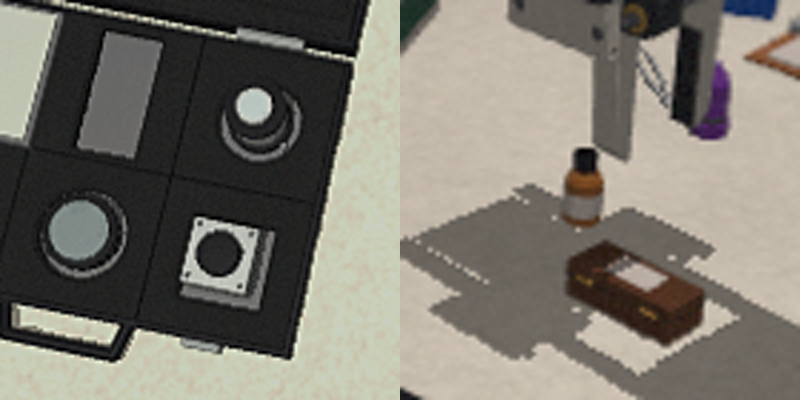

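The camera is square in its recess (left crop, about (222,258)), and the box stands at (635,290) in the right crop. Grip the box.

```bash
python3 -m jog '[[55,-0.05,0.03,0.7,0,0,0],[55,-0.07,0.03,1.7,0,0,0],[55,-0.07,0.03,2.7,0,0,0],[55,-0.07,0.03,3.4,0,0,0],[55,-0.07,0.03,3.9,0,0,0],[55,-0.07,0.03,4.08,0,0,0],[55,-0.07,0.03,4.08,0,0,0],[26,-0.07,0.03,4.08,0,0,0],[26,-0.07,0.03,4.08,0,0,0],[26,-0.07,0.03,4.08,0,0,0],[26,-0.07,0.03,4.08,0,0,0],[26,-0.07,0.03,4.08,0,0,0]]' 20; python3 d.py .4625 -.101 .0155 164.3
```

```text
clock: 25.17
position: [0.464, -0.1014, 0.0172]
tool_rot: [[-0.963, 0.271, 0.002], [0.271, 0.963, -0.001], [-0.002, -0.0, -1.0]]
ft_force: [-1.1, 0.2, 4.6]
opening: 0.0337
finger_force: 20.0
yaw 164.28 tilt [-0.0019 -0.     -1.    ] pos [ 0.464  -0.1014  0.0172] q6 -1.62 t 25.1667 open 0.0337
shift [ 0.06 -0.    0.07] rz -0.0
```

```bash
python3 -m jog '[[26,0,0,0,0,0,0],[26,0,0,0,0,0,0],[26,0,0,-0.3,0,0,0],[26,0,0,-1,0,0,0],[26,0,0,-2,0,0,0],[26,0,0,-3,0,0,0],[26,0,0,-4,0,0,0],[26,0,0,-4.6,0,0,0],[26,0,0,-4.9,0,0,0],[26,0,0,-4.9,0,0,0]]'; python3 d.py .6059 .2233 .14 171
python3 - <<'E'
from h import *
p=snap('side','side8')['pixels']
cv2.imwrite('pics/v8.png',cv2.resize(p[110:230,270:390],(500,500),interpolation=2))
E
```

```text
clock: 26.0
position: [0.4643, -0.1015, 0.1409]
tool_rot: [[-0.963, 0.271, 0.003], [0.271, 0.963, -0.001], [-0.004, -0.0, -1.0]]
ft_force: [0.4, 0.1, -0.1]
opening: 0.0337
finger_force: 20.0
yaw 164.28 tilt [-3.6e-03 -2.0e-04 -1.0e+00] pos [ 0.4643 -0.1015  0.1409] q6 -1.62 t 26.0 open 0.0337
shift [-1.93 14.04  0.04] rz -1.12
```

View pics/v8.png

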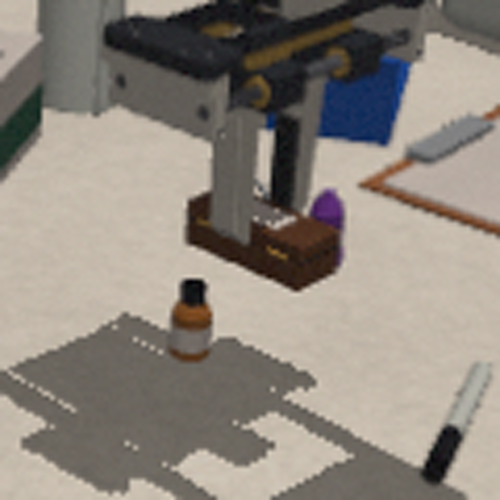

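The box hangs level in the grip (bottom corners about (188,242), (297,290), (342,258)), but the finger looks off-centre along it. I'll measure the offset.

Run:
```python
from h import *
im=load('side8'); k=.24
w=lambda x,y,z: px2w(im,270+x*k,110+y*k,z)[:2]
B=[w(188,242,.124),w(297,290,.124),w(342,258,.124)]; T=[w(188,205,.150),w(297,258,.150),w(343,232,.150)]
R=np.array([[-.963,.271],[.271,.963]])
for L in (B,T):
    c=(L[0]+L[2])/2; print(np.array(L).round(4).tolist(),'len',np.linalg.norm(L[1]-L[0]),np.linalg.norm(L[2]-L[1]),'centre',c,'off tool x,y',R@(c-[.4643,-.1015]))
# project TCP & tip
p,_=cv2.projectPoints(np.array([[.4643,-.1015,.1409]]),*(lambda Rw:(cv2.Rodrigues(Rw)[0],-Rw@np.array(im['eye'])))(np.array(im['orientation']).T),im['K'],np.array(im['dist_coeffs'],float)); print((p[0,0]-[270,110])/k)
```

```text
[[0.503, -0.0977], [0.4292, -0.0772], [0.4227, -0.1251]] len 0.07656910873274368 0.04839146335912572 centre [ 0.46283518 -0.11140329] off tool x,y [-0.00127317 -0.00993383]
[[0.5011, -0.0901], [0.4257, -0.0629], [0.4168, -0.1043]] len 0.08008671435651585 0.04237380633990649 centre [ 0.45890675 -0.09721522] off tool x,y [0.00635487 0.00266467]
[257.35817327 228.26672213]
```

```bash
python3 -m jog '[[26,-0.1,0.4,0,0,0,0],[26,-0.2,1.2,0,0,0,-0.1],[26,-0.4,2.4,0,0,0,-0.2],[26,-0.5,3.7,0,0,0,-0.3],[26,-0.7,5,0,0,0,-0.4],[26,-0.9,6.3,0,0,0,-0.5],[26,-1.1,7.6,0,0,0,-0.6],[26,-1.3,8.9,0,0,0,-0.7],[26,-1.5,10.2,0,0,0,-0.8],[26,-1.6,11.5,0,0,0,-0.9],[26,-1.8,12.6,0,0,0,-1],[26,-1.9,13.4,0,0,0,-1.1]]'; python3 -m jog '[[26,-0.1,0.45,0,0,0,0],[26,-0.13,0.64,0,0,0,0],[26,-0.13,0.64,0.4,0,0,0],[26,-0.13,0.64,1.2,0,0,0],[26,-0.13,0.64,2,0,0,0],[26,-0.13,0.64,2.6,0,0,0],[26,-0.13,0.64,2.9,0,0,0],[26,-0.13,0.64,3.0,0,0,0],[26,-0.13,0.64,3.0,0,0,0],[26,-0.13,0.64,3.0,0,0,0]]'; python3 d.py .6039 .2236 .033 171
python3 - <<'E'
from h import *
p=snap('side','side9')['pixels']
cv2.imwrite('pics/v9.png',cv2.resize(p[190:310,120:280],(800,600),interpolation=2))
E
```

```text
clock: 27.05
position: [0.5988, 0.2116, 0.1359]
tool_rot: [[-0.988, 0.157, -0.003], [0.157, 0.988, -0.0], [0.003, -0.001, -1.0]]
ft_force: [-0.3, -0.2, -0.7]
opening: 0.034
finger_force: 20.0
clock: 27.88
position: [0.6058, 0.2234, 0.0645]
tool_rot: [[-0.987, 0.159, 0.001], [0.159, 0.987, 0.0], [-0.001, 0.0, -1.0]]
ft_force: [-0.2, 0.5, -0.1]
opening: 0.0336
finger_force: 20.0
yaw 170.84 tilt [-1.e-03  4.e-04 -1.e+00] pos [0.6058 0.2234 0.0645] q6 -1.14 t 27.8833 open 0.0336
shift [ 0.08 -0.01  1.26] rz -0.03
```

View pics/v9.png

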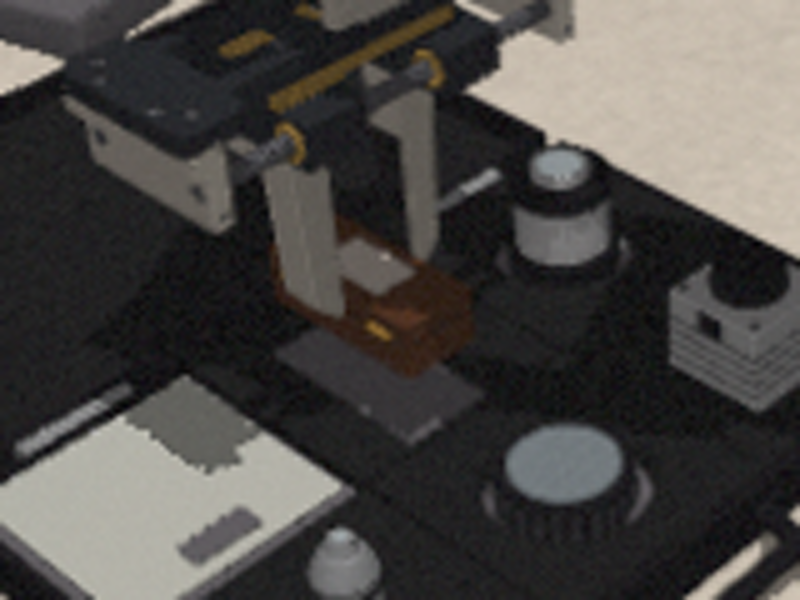

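The box hangs over the oblong recess: box bottom corners at about (280,297), (412,377), (470,340), and recess floor right corner at (484,395). I'll compare them in world coordinates.

```bash
python3 - <<'E'
from h import *
im=load('side9')
w=lambda x,y,z: px2w(im,120+(x+.5)/5-.5,190+(y+.5)/5-.5,z)[:2]
R=np.array([[-.988,.157],[.157,.988]]); t=np.array([.6058,.2234])
for n,p in (('boxL',w(280,297,.048)),('boxN',w(412,377,.048)),('boxR',w(470,340,.048)),('topN',w(412,350,.074)),('topR',w(470,297,.074)),('flR',w(484,395,.015)),('flN',w(413,443,.015)),('flL',w(275,352,.015))):
    print(n,p.round(4),'tool frame rel TCP mm',(1000*R@(p-t)).round(1))
E
python3 - <<'E'
exec(open('m.py').read().split("cam=q")[0])
R=np.array([[-.988,.157],[.157,.988]]); print((1000*(ob-[.6058,.2234])@R.T).round(1))
E
```

```text
boxL [0.6455 0.2307] tool frame rel TCP mm [-38.1  13.5]
boxN [0.5696 0.2429] tool frame rel TCP mm [38.8 13.6]
boxR [0.5644 0.2134] tool frame rel TCP mm [ 39.3 -16.4]
topN [0.5576 0.2547] tool frame rel TCP mm [52.6 23.4]
topR [0.5588 0.218 ] tool frame rel TCP mm [ 45.6 -12.7]
flR [0.5657 0.2063] tool frame rel TCP mm [ 37.  -23.2]
flN [0.5718 0.2439] tool frame rel TCP mm [36.8 14.9]
flL [0.6549 0.2288] tool frame rel TCP mm [-47.6  13. ]
sq [0.484  0.1359] sides [0.0563 0.0577 0.0577 0.0577]
ob [0.6068 0.2236] sides [0.0438 0.0908 0.0441 0.0901]
pitch 0.10737874517045162
grid [ 0.55366201  0.23207987 -1.73633093] res mm [[-0.2, -1.1], [-0.2, 0.5], [-0.5, 0.7], [-0.1, 0.4], [-0.8, -0.2], [0.5, -0.7], [1.3, 0.5]]
nests small,large,pol,sq,ob
 [[0.5189 0.3454]
 [0.5885 0.1188]
 [0.5014 0.2408]
 [0.4839 0.1363]
 [0.6059 0.2233]]
[[-46.   22.5]
 [-46.4 -21.3]
 [ 44.5 -22.1]
 [ 44.2  22.1]]
```

```bash
python3 -m jog '[[26,-0.03,0.02,0.1,0,0,0],[26,-0.05,0.03,0.3,0,0,0],[26,-0.05,0.03,0.6,0,0,0],[26,-0.05,0.03,0.8,0,0,0],[26,-0.05,0.03,0.95,0,0,0],[26,-0.05,0.03,1.05,0,0,0],[26,-0.05,0.03,1.12,0,0,0],[26,-0.05,0.03,1.18,0,0,0],[26,-0.05,0.03,1.2,0,0,0],[26,-0.05,0.03,1.2,0,0,0]]'; python3 -m jog '[[26,0,0,0.03,0,0,0],[26,0,0,0.06,0,0,0],[26,0,0,0.06,0,0,0]]'
```

```text
clock: 28.77
position: [0.6067, 0.2243, 0.0336]
tool_rot: [[-0.987, 0.158, 0.0], [0.158, 0.987, 0.0], [0.0, 0.0, -1.0]]
ft_force: [0.3, -0.3, -0.7]
opening: 0.0336
finger_force: 20.0
clock: 29.02
position: [0.6069, 0.2243, 0.0323]
tool_rot: [[-0.987, 0.159, 0.0], [0.159, 0.987, 0.0], [-0.0, 0.0, -1.0]]
ft_force: [0.4, 0.4, -0.2]
opening: 0.0336
finger_force: 20.0
```

```bash
python3 -m jog '[[26,0,0,0.02,0,0,0],[26,0,0,0.04,0,0,0],[26,0,0,0.04,0,0,0]]';  python3 -m jog '[[26,0,0,0.02,0,0,0],[26,0,0,0.03,0,0,0],[26,0,0,0.03,0,0,0]]'
```

```text
clock: 29.27
position: [0.6069, 0.2244, 0.0322]
tool_rot: [[-0.987, 0.158, 0.0], [0.158, 0.987, 0.0], [-0.0, 0.0, -1.0]]
ft_force: [-3.1, -0.7, 6.5]
opening: 0.0336
finger_force: 20.0
clock: 29.52
position: [0.6069, 0.2244, 0.0322]
tool_rot: [[-0.987, 0.158, 0.0], [0.158, 0.987, -0.0], [-0.0, 0.0, -1.0]]
ft_force: [-6.7, -2.3, 11.8]
opening: 0.0339
finger_force: 20.0
```

Contact is at the floor height. Release, rise, move clear and check.

```bash
python3 -m jog '[[26,0,0,-0.06,0,0,0],[26,0,0,-0.06,0,0,0],[48,0,0,-0.06,0,0,0],[48,0,0,-0.06,0,0,0],[48,0,0,-0.06,0,0,0],[48,0,0,-0.06,0,0,0],[48,0,0,-0.4,0,0,0],[48,0,0,-1.3,0,0,0],[48,0,0,-2.4,0,0,0],[48,0,0,-3.6,0,0,0],[48,0,0,-4.4,0,0,0],[48,0,0,-4.8,0,0,0]]'; python3 -m jog '[[48,0,-0.8,0,0,0,0],[48,0,-2.2,0,0,0,0],[48,0,-3.7,0,0,0,0],[48,0,-5.2,0,0,0,0],[48,0,-6.7,0,0,0,0],[48,0,-8.2,0,0,0,0],[48,0,-9.7,0,0,0,0],[48,0,-11.2,0,0,0,0],[48,0,-12.3,0,0,0,0],[48,0,-12.8,0,0,0,0],[48,0,-12.8,0,0,0,0],[48,0,-12.8,0,0,0,0]]'
python3 - <<'E'
from h import *
p=[snap(n,n+'10')['pixels'] for n in("top","side")]
cv2.imwrite('pics/v10.png',np.hstack([cv2.resize(p[0][130:290,90:250],(400,400),interpolation=2),cv2.resize(p[1][150:350,120:320],(400,400),interpolation=2)]))
E
```

```text
clock: 30.52
position: [0.6087, 0.2249, 0.1553]
tool_rot: [[-0.987, 0.158, 0.006], [0.158, 0.987, 0.002], [-0.005, 0.003, -1.0]]
ft_force: [0.3, 0.8, 0.5]
opening: 0.0481
finger_force: 0.0
clock: 31.52
position: [0.5558, -0.0915, 0.1501]
tool_rot: [[-0.987, 0.16, -0.0], [0.16, 0.987, 0.001], [0.001, 0.001, -1.0]]
ft_force: [0.7, 0.1, -0.2]
opening: 0.0481
finger_force: 0.0
```

View pics/v10.png

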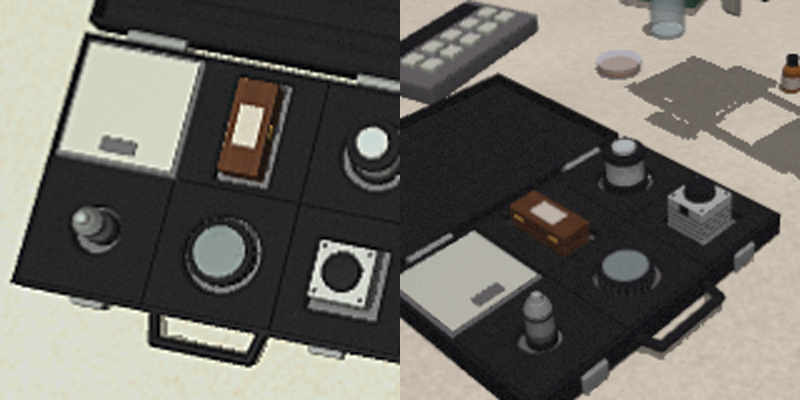

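Both views show all four accessories upright in their recesses: objective (95,228), camera (340,270), box (250,130) and adapter (370,150) in the left crop. The polariser and oil bottle have not moved.

```bash
python3 -c "from bench import *; print(finish_job())"
```

```text
the job is handed in; nothing more can be done
None
```

The objective, camera adapter, camera and scale box are back in their recesses, upright and flat on the floor. The polariser and oil bottle were left untouched, and I handed the job in at about 32 s of robot time.

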